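Turn the end cover on to the alignment bar and clamp it

TASK

The round end cover lying in the assembly fixture was dropped in at any old angle. Turn it in its nest with the fingertips, pressing only lightly on its face, until the sprung alignment bar has dropped in and lies flush along the cover's flat, then push the toggle clamp's handle all the way down so that its rubber foot holds the cover. Leave everything else on the bench where it lies.

Things in the scene. Friction and masses are not known exactly. Their poses are not given: they have to be found in the camera images.
- fixture: assembly fixture, fixed: dark steel base plate 245 x 235 x 20 mm on levelling feet, its underside 10 to 26 mm above the bench. Origin on the nest's axis at the underside; x points to the alignment bar, y to the toggle clamp, z up. The nest is a 76 x 76 mm block, its top 30 mm above the origin. The bar's guide block, at x = 105 to 131 mm, rises to 54 mm above the origin
- disc: the end cover in the nest: aluminium disc 110 mm across (too wide to grip), 12 mm thick, 0.29 to 0.47 kg, with one flat 60 mm long, 46 mm from its axis. Origin on its axis at the underside of the flange; its x axis points square to the flat. A 50 mm pilot holds it in the nest's bore (0.5 mm play), so it only turns. It starts 0.8 rad or more off; aligned when its x points along the fixture's x
- nest_face (a point): centre of the cover's top face, 42 mm above the fixture's origin. The face is smooth (bolt holes are only marks). About 4 N of sideways push 40 mm from the axis turn the cover: 8 to 12 N of steady pressure carry it round if the fingertips move slowly (about 20 mm/s), with less they skid; touch down slowly (about 5 mm/s): over 18 N marks the face
- bar (a joint): travel of the alignment bar towards the cover, m: 0 to 0.002 while it rides on the round rim, about 0.010 when flush on the flat. A spring pushes it with about 5 N; it needs no handling. Within some 8 degrees of square the bar draws the flat flush by itself once the fingertips let go; further off it may stay on the flat's corner
- bar_face (a point): middle of the upper edge of the alignment bar's working face; the bar is a steel block 14 mm thick (fixture x), 56 mm long (fixture y), 20 mm high, its top 3 mm above the cover's face
- clamp_handle (a joint): swing of the toggle clamp's handle, rad: 0 open as it starts (rising 63 degrees from level, leaning away from the cover), 1.10 fully down (level, pointing along the fixture's +y). Takes about 3 N at the grip, up to 10 N at the end as the foot meets the cover, and stays where it is left
- clamp_hinge (a point): the handle's hinge: 114 mm along the fixture's y from the nest's axis, 64 mm above the fixture's origin; the hinge line runs along the fixture's x
- clamp_grip (a point): point in the middle of the handle's thickness, 95 mm from its hinge; the rubber grip is 20 mm wide (fixture x), 16 mm thick and runs from 29 to 117 mm from the hinge
- clamp_arm: the clamp's arm, 68 mm long, driven by the handle: upright beside the cover when open (top 130 mm above the fixture's origin, 60 to 100 mm from the nest's axis in y), it comes down as the handle goes down and its rubber foot, 14 mm across, lands on the cover 28 mm from the axis. Origin at its hinge, 92 mm along the fixture's y and 60 mm above the fixture's origin
- spare_cover: bystander: a second, identical end cover lying upside down (pilot up) on the bench beside the fixture; origin under its centre; leave it
- spanner: bystander: flat steel open-ended spanner, 160 mm long, lying on the bench by the fixture's near left corner; origin at its middle; leave it
- mallet: bystander: soft-faced mallet with a wooden handle, 260 mm, lying on the left of the bench; leave it
- screwdriver: bystander: screwdriver with a blue handle, 190 mm; leave it
- punch: bystander: steel pin punch, 125 mm; leave it
- tin: bystander: small round grease tin, 56 mm across, 18 mm high; leave it
- housing0: bystander: black plastic housing, 125 x 30 x 26 mm; leave it
- housing1: bystander: the other black plastic housing, same size; leave it
- clip_tray: bystander: small grey tray of steel clips, 100 x 130 x 28 mm; leave it
Things that resemble listed ones, but are neither listed nor needed, are in the scene too. What is shaped like the disc but green is not meant.

How it is judged:
On the way, in this order (a step that is already met when the one before it is completed fails the run):
1. the cover is turned until the alignment bar lies flush on its flat, with the clamp still open (angle between the x axis of disc and the x axis of fixture, either way round below 0.035 rad and value of joint bar above 0.008 m and value of joint clamp_handle below 0.5 rad), for 0.3 s.
2. the clamp's handle is fully down and its foot holds the cover (value of joint clamp_handle above 1 rad and contact force between clamp_arm and disc above 1 N), for 0.2 s.
At the end, for the whole second after the job is handed in: The cover's flat lies flush on the alignment bar (within 2 degrees, bar more than 8 mm in), the clamp's handle is down (over 1.0 rad) with the foot pressing on the cover (over 1 N), and all is at rest (all of step 2 and angle between the x axis of disc and the x axis of fixture, either way round below 0.035 rad and value of joint bar above 0.008 m and linear speed of disc below 0.01 m/s); the robot touches nothing.
It fails at once if the fingers press on the cover with more than 18 N (contact force between the fingers and disc above 18 N).
It fails at once if the cover leaves its nest (moves more than 5 mm) (distance of disc from where it was at the start of the episode above 0.005 m).
It fails at once if a bystander is moved more than 15 mm (distance of any of spare_cover, spanner, mallet, screwdriver, punch, tin, housing0, housing1, clip_tray from where it was at the start of the episode above 0.015 m).
It also fails if it takes over 70 s, if anything falls off the work surface, if the arm or the gripper's body presses on something with over 40 N, if the wrist force passes 120 N, or if a joint passes its speed limit or range.

ROBOT

A 6-joint arm with a two-finger parallel gripper is mounted at the origin on the work surface. World frame = base frame: x ahead of the robot, y to its left, z up, the work surface at z = 0. Lengths are in m, angles in rad, forces in N, time in s.
With the tool pointing down it reaches from about 0.375 to 0.9 m from the base axis. Payload 3.1 kg.
Tool frame: the origin (TCP) lies at the very end of the fingers, on their centre line; the grasp point (between the pads) lies 19 mm behind it (grip_depth is the distance from the TCP to the grasp point, in m); z points along the fingers, y is the line along which they close (so a half turn about z gives the same grasp; the last joint's range is limited). The gripper opens to 85 mm and grips with 20 to 120 N. Pads are 22 mm wide; open, the fingers measure 114 mm over their backs; the gripper's body (76 mm by 85 mm) begins 54 mm behind the grasp point. The pads swing forward as they close: fully open they stand 13 mm farther back than shut.
Start: joints at [1.157, 0.527, 1.433, -0, 1.181, -0.178], TCP at [0.145, 0.608, 0.231] pointing down, gripper open.
Joint ranges: [-3.08, 3.08], [-0.75, 2.2], [0.22, 2.44], [-1.43, 4.57], [0, 2.65], [-2.85, 2.85]. Speed limits (rad/s): [2.79, 2.79, 3.14, 3.14, 3.14, 3.14].

INTERFACE

Orientations are given as a unit quaternion [x, y, z, w].
In Python, from station import * gives the robot as it stands.
- The arm moves only by the tool apply_moves, never from a script. Its argument "plan" is a list of rows, each a list of 7 numbers: the shift along the tool's x, y, z in m, then the turn, a rotation vector about the tool's x, y, z in rad, then the gripper command: -1 is fully open, 1 is shut, values between are in proportion. In form: [[dx, dy, dz, wx, wy, wz, jaw], ...]. A call has 1 to 8 rows; each row shifts and turns the commanded pose from where the row before left it, along the tool's axes as they then stand; what a row does not reach is not made up. A row lasts 1/8 s, in which the tool goes at most 62.5 mm and 10.7 degrees, less where a joint would pass 70% of its speed; a pose out of reach is approached as far as the arm can. A call is refused whole if a number of a shift passes 0.0625 or a number of a turn 0.188, either way. A call with a gripper value outside its range is refused whole. The fingers move at their own pace and stop on an object; "force" is the grip in N (left out, the last holds). Time passes only in rows, so rows that do not move let the fingers close. It gives the time, the measured TCP pose, the force, the opening and the grip force at its end, in the units of the state.
- sense(): the state, without advancing time (a new reading comes with each control period).
- snapshot(name): name is "scene" or "top" or "wrist"; returns the picture (480x640x3 uint8, red, green, blue); there is no depth.
- calibration(name): a dict with "camera_matrix" (3x3 intrinsics, pixels), "k1" (the pictures are not rectified: a ray, as slopes to the right and down, at radius r is drawn at 1 + k1 r^2 times it, then the intrinsics apply), "R" (3x3) and "t" (3): a world point X has camera coordinates R X + t; the wrist camera has in their place "mount" (4x4, takes a point from camera to tool coordinates, whose origin is the TCP and whose axes are the flange's). Camera axes: x right, y down, z forward; pixel columns grow to the right and rows downward; lengths in m; the calibration is good to about 2 mm. A picture is of the moment at which its call begins: read the wrist's pose just before it. calibration takes no time and is no camera call.
- sign_off(): hands the job in; it is judged then, once.
The state is a dict: "t": time; "q": joint angles; "qd": joint speeds; "tau": joint torques, N m; "tcp_pos": TCP position; "tool_rot": TCP orientation; "force": force on the tool from outside, world axes, zero at the start; "ft_torque": the same for the moment, N m; "finger_gap": opening from 0.0 (shut) to 1.0 (fully open); "gripper_force": force on a finger pad.
Only numpy, scipy, OpenCV 4.12 (cv2) and the standard library are available. Lean on these libraries where they do the work, as an engineer would, in place of code of your own. Each camera call takes 0.05 s, during which the arm holds its last target. There are 200 camera calls.

## Working session

There is one attempt and no reset: what is moved stays moved. The work goes in short steps, Python scripts to look and compute and a tool call to move; the robot and the scene stay as the last step left them, time stands still between calls to the robot, and variables do not carry over. Pictures are saved under pics/ and viewed, at most 10 in all, crops included, and the job is handed in when it is done.

Besides the shell and the picture viewer there is one more tool, called after "Call:" as a command line: name --pt "numbers of a row" for each row, then --argument value for the rest. apply_moves: Moves the arm, as the interface text tells. Its arguments: {"type":"object","properties":{"plan":{"type":"array"},"force":{"type":"number"}},"required":["plan"]}

```bash
mkdir -p pics; ls; python3 - <<'E'
from station import *
import cv2,json
s=sense(); print({k:s[k] for k in('t','tcp_pos','tool_rot','force','finger_gap')})
for n in('scene','top','wrist'):
    im=snapshot(n); cv2.imwrite(f'pics/{n}0.png',im[:,:,::-1]); print(n,{k:(v.tolist() if hasattr(v,'tolist') else v) for k,v in calibration(n).items()})
E
```

```text
pics
{'t': 0.0, 'tcp_pos': array([0.14509171, 0.60717662, 0.23033366]), 'tool_rot': array([ 1.17153193e-01,  9.93113245e-01, -1.05500776e-03, -3.15793119e-04]), 'force': array([ 0.13163174, -0.15575026, -0.25581804]), 'finger_gap': 0.995727018242547}
scene {'camera_matrix': [[528.8540655130286, 0.0, 314.6720895389118], [0.0, 528.8540655130286, 234.09610644523616], [0.0, 0.0, 1.0]], 'k1': 0.005676138552687983, 'R': [[-0.24014449760109988, 0.9706975328025709, 0.008770409506836654], [0.49082424402749686, 0.12921175999488768, -0.8616239797927284], [-0.8375095114365877, -0.20260952813238037, -0.5074713759053044]], 't': [0.10800693179987278, -0.12622106112424977, 1.7622396142559449]}
top {'camera_matrix': [[559.3907516798262, 0.0, 315.382088712873], [0.0, 559.3907516798262, 244.2701526965392], [0.0, 0.0, 1.0]], 'k1': -0.16434303686057367, 'R': [[-0.0254757234927609, -0.9996500677176293, -0.007122473212277905], [-0.9925101874449621, 0.026143999505196688, -0.11933155118340721], [0.1194760031574803, 0.004029069621078991, -0.9928289133921827]], 't': [0.03510044069041514, 0.5215686767174508, 1.7988034607572876]}
wrist {'camera_matrix': [[387.2263855200208, 0.0, 321.5832354069525], [0.0, 387.2263855200208, 239.86086522039244], [0.0, 0.0, 1.0]], 'k1': -0.02021247453505014, 'mount': [[0.0017404468928097355, -0.9517001068196878, -0.307024229538984, 0.07880254613849108], [0.9999984386975209, 0.001562531024610532, 0.0008252874139453584, 5.8153668463845065e-05], [-0.0003056912360469011, -0.3070251865502089, 0.9517013404302191, -0.14311629563289294], [0.0, 0.0, 0.0, 1.0]]}
```

View pics/top0.png

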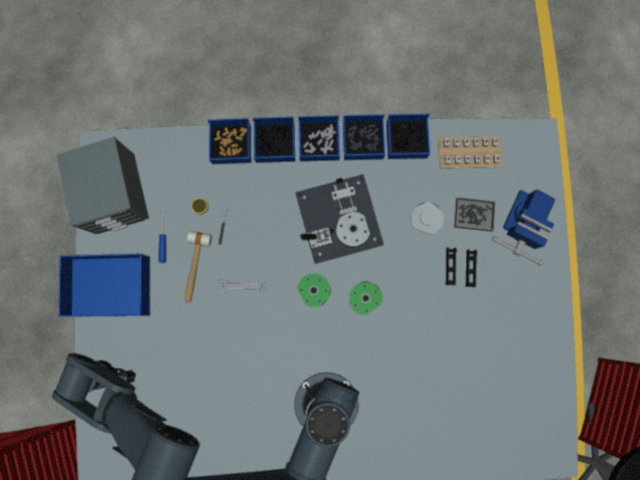

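View pics/scene0.png

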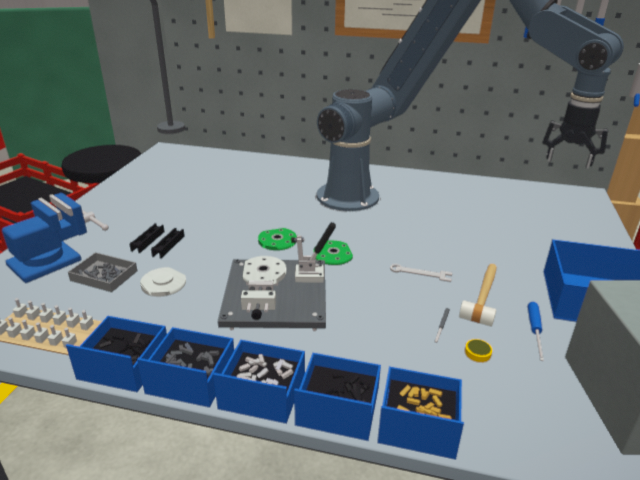

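The top view shows the cover at about (352,229), the bar block at (344,190), and the clamp at (318,238) with its handle to the left. In the scene view the cover is at (265,269). I'll enlarge both.

```bash
python3 - <<'E'
import cv2,numpy as np
a=cv2.imread('pics/top0.png')[170:270,285:395]; b=cv2.imread('pics/scene0.png')[215:335,210:345]
a=cv2.resize(a,None,fx=5,fy=5,interpolation=cv2.INTER_CUBIC); cv2.imwrite('pics/a.png',a)
b=cv2.resize(b,None,fx=5,fy=5,interpolation=cv2.INTER_CUBIC);cv2.imwrite('pics/b.png',b)
E
```

```text
(no output)
```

View pics/a.png

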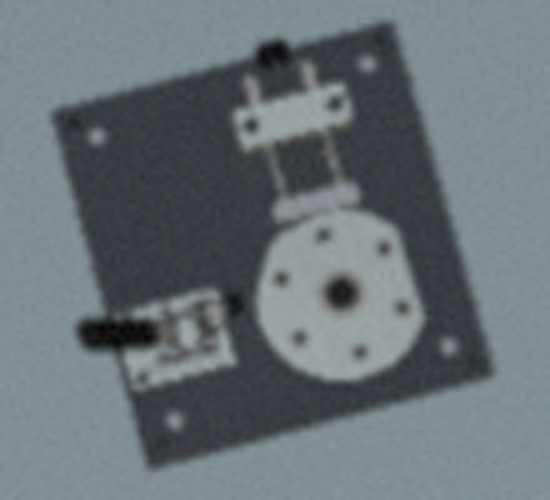

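View pics/b.png

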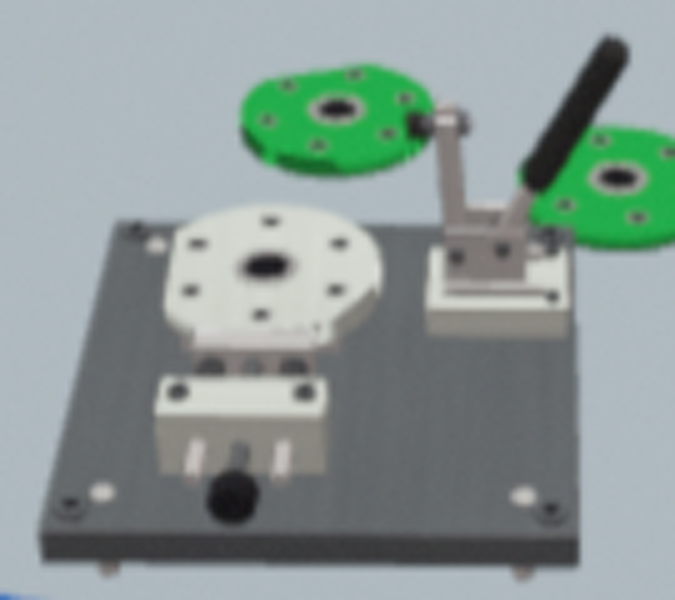

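Crop views: the plate corners in the top crop are about (55,112), (392,22), (493,376) and (150,466). The cover's flat looks to be on its right side, around (410,270), so roughly square to the fixture's -y. In the scene crop the same flat is the left edge at (168,275).

```bash
cat > h.py <<'E'
import numpy as np,cv2
from scipy.spatial.transform import Rotation as Ro
from station import *
def cam(n,s=None):
    c=calibration(n);K=np.array(c['camera_matrix'])
    if n=='wrist':
        M=np.array(c['mount']);Rt=Ro.from_quat(s['tool_rot']).as_matrix()
        Rc=Rt@M[:3,:3];o=Rt@M[:3,3]+np.array(s['tcp_pos']);return K,c['k1'],Rc,o
    R=np.array(c['R']);return K,c['k1'],R.T,-R.T@np.array(c['t'])
def rays(C,px):
    K,k,Rc,o=C
    d=np.array([k,0,0,0,0.])
    u=cv2.undistortPoints(np.array(px,float).reshape(-1,1,2),K,d).reshape(-1,2)
    return o,(Rc@np.c_[u,np.ones(len(u))].T).T
def onz(C,px,z):
    o,d=rays(C,px);return o+d*((z-o[2])/d[:,2])[:,None]
def proj(C,X):
    K,k,Rc,o=C
    return cv2.projectPoints(np.array(X,float).reshape(-1,1,3),cv2.Rodrigues(Rc.T)[0],-Rc.T@o,K,np.array([k,0,0,0,0.]))[0].reshape(-1,2)
def tri(C1,p1,C2,p2):
    o1,d1=rays(C1,[p1]);o2,d2=rays(C2,[p2]);d1=d1[0];d2=d2[0]
    s=np.linalg.lstsq(np.c_[d1,-d2],o2-o1,rcond=None)[0]
    return (o1+s[0]*d1+o2+s[1]*d2)/2,np.linalg.norm(o1+s[0]*d1-o2-s[1]*d2)
E
python3 - <<'E'
from h import *
T=cam('top');S=cam('scene')
A=lambda p:(np.array(p)+.5)/5-.5+[285,170]
B=lambda p:(np.array(p)+.5)/5-.5+[210,215]
# top hole centre, plate corners
for n,p,q in(('hole',(341,292),(266,266)),('c_fr',(392,22),(42,535)),('c_fl',(55,112),(578,540)),('c_nr',(493,376),(115,222)),):
    print(n,tri(T,A(p),S,B(q)))
print('hole@z .062',onz(T,[A((341,292))],.06),onz(S,[B((266,266))],.06))
P=onz(T,A([(55,112),(392,22),(493,376),(150,466)]),.037);print(P,[np.linalg.norm(P[i]-P[i-1]) for i in range(4)])
e=[P[0]-P[3],P[1]-P[2]];print([np.degrees(np.arctan2(v[1],v[0])) for v in e]); e=[P[0]-P[1],P[3]-P[2]];print([np.degrees(np.arctan2(-v[0],v[1])) for v in e])
E
```

```text
hole (array([ 0.56747127, -0.10021783,  0.06759916]), np.float64(0.00021467821603159584))
c_fr (array([ 0.75116558, -0.1414328 ,  0.04126755]), np.float64(0.0016584965468389354))
c_fl (array([0.69625015, 0.08315253, 0.04096151]), np.float64(0.0016776287514635648))
c_nr (array([ 0.5136596 , -0.19985491,  0.04224596]), np.float64(0.001330005162564573))
hole@z .062 [[ 0.56862885 -0.10080973  0.06      ]] [[ 0.55689679 -0.10401664  0.06      ]]
[[ 0.69728196  0.08248061  0.037     ]
 [ 0.75252364 -0.14258725  0.037     ]
 [ 0.51404831 -0.19983966  0.037     ]
 [ 0.46106942  0.02564099  0.037     ]] [np.float64(0.24295495291061076), np.float64(0.2317481060869844), np.float64(0.2452515464006031), np.float64(0.23162099413409856)]
[np.float64(13.529811693488806), np.float64(13.499896376500864)]
[np.float64(13.790325324059879), np.float64(13.222368888450395)]
```

Call:
apply_moves --pt "-0.041 -0.042 -0.004 0 0 0 1" --pt "-0.041 -0.042 -0.004 0 0 0 1" --pt "-0.041 -0.042 -0.004 0 0 0 1" --pt "-0.041 -0.042 -0.004 0 0 0 1" --pt "-0.041 -0.042 -0.004 0 0 0 1" --pt "-0.041 -0.042 -0.004 0 0 0 1" --pt "-0.041 -0.042 -0.004 0 0 0 1" --pt "-0.041 -0.042 -0.004 0 0 0 1" --force 60

```text
t: 1.15
tcp_pos: [0.3869, 0.2031, 0.2635]
tool_rot: [0.117, 0.993, 0.0, 0.0]
force: [0.4, 0.1, -0.3]
finger_gap: -0.0
gripper_force: 0.0
```

Call:
apply_moves --pt "-0.041 -0.042 0 0 0 0 1" --pt "-0.041 -0.042 0 0 0 0 1" --pt "-0.041 -0.042 0 0 0 0 1" --pt "-0.041 -0.042 0 0 0 0 1" --pt "-0.041 -0.042 0 0 0 -0.157 1" --pt "-0.03 -0.036 0 0 0 -0.157 1" --pt "0 0 0 0 0 -0.157 1" --pt "0 0 0 0 0 0 1"

```text
t: 2.15
tcp_pos: [0.5636, -0.0858, 0.2627]
tool_rot: [-0.116, 0.993, 0.0, -0.001]
force: [-0.3, 0.7, -1.0]
finger_gap: -0.001
gripper_force: 0.0
```

```bash
python3 - <<'E'
from h import *
s=sense(); np.save('s1.npy',np.r_[s['tcp_pos'],s['tool_rot']]);im=snapshot('wrist');cv2.imwrite('pics/w1.png',im[:,:,::-1])
print(s)
print(proj(cam('wrist',s),[[.568,-.1,.0655]]))
E
```

```text
{'t': 2.15, 'q': array([-3.47171345e-01,  4.18266836e-01,  1.53530236e+00,  1.13178484e-04,
        1.18949860e+00, -2.15138251e+00]), 'qd': array([ 0.02126434, -0.01514347,  0.01701998, -0.00192986, -0.0004009 ,
        0.0429638 ]), 'tau': array([-5.78697883e-01, -3.89384580e+01, -1.83431321e+01, -2.83853291e-02,
       -4.46709129e-02, -2.60090204e-01]), 'tcp_pos': array([ 0.56355127, -0.08583194,  0.26267085]), 'tool_rot': array([-1.16421676e-01,  9.93199601e-01,  3.76964187e-04, -6.36132114e-04]), 'force': array([-0.28569432,  0.71014232, -0.95316717]), 'ft_torque': array([-0.00110268,  0.03184503,  0.00548687]), 'gripper_force': 0.0, 'finger_gap': -0.0011482700957912214}
[[304.57746472 208.35031665]]
```

View pics/w1.png

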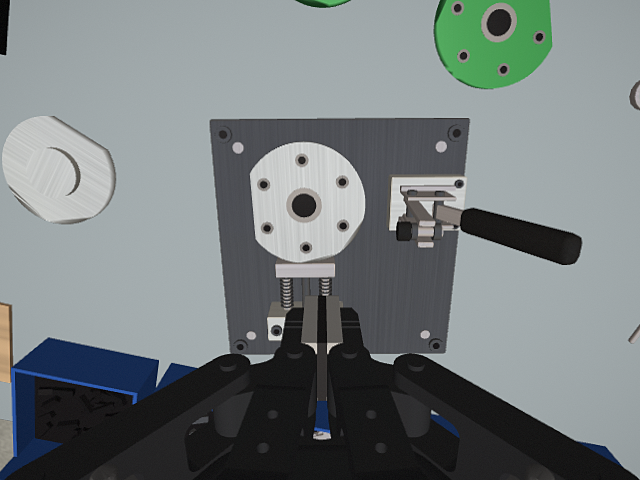

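Wrist view: the cover is centred at (304,206) with its flat on the left side, along x≈252. The bar is at (305,271), the clamp at (428,205), and the handle tip at (570,248).

```bash
cat > disc.py <<'E'
from h import *
def flat(C,im,z,c0):
    g=im.min(2); m=(g>150).astype(np.uint8)
    # keep region near the disc
    p=proj(C,[[*c0,z]])[0]; rr=np.linalg.norm(proj(C,[[c0[0]+.055,c0[1],z]])[0]-p)
    k=np.zeros_like(m); cv2.circle(k,tuple(int(v) for v in p),int(rr*1.12),1,-1); m&=k
    cs,_=cv2.findContours(m,0,cv2.CHAIN_APPROX_NONE); c=max(cs,key=cv2.contourArea).reshape(-1,2)
    P=onz(C,c,z)[:,:2]
    # circle by robust fit, then radius profile
    from scipy.optimize import least_squares
    f=least_squares(lambda q:np.hypot(P[:,0]-q[0],P[:,1]-q[1])-q[2],[*c0,.055],loss='soft_l1',f_scale=.0005).x
    a=np.degrees(np.arctan2(P[:,1]-f[1],P[:,0]-f[0])); r=np.hypot(P[:,0]-f[0],P[:,1]-f[1])
    prof=[(int(b),round(1e3*np.median(r[(a>=b)&(a<b+10)]),1)) for b in range(-180,180,10) if ((a>=b)&(a<b+10)).any()]
    return f,prof,P,a,r
E
python3 - <<'E'
from disc import *
v=np.load('s1.npy');s=dict(tcp_pos=v[:3],tool_rot=v[3:]);C=cam('wrist',s)
im=cv2.imread('pics/w1.png')
# plate edges via dark mask rect
for z in(.042,):
    P=onz(C,[(211,119),(469,118),(446,353),(231,353)],z);print(P.round(4)[:,:2].tolist(),[round(np.linalg.norm(P[i]-P[i-1]),4) for i in range(4)])
    e=P[1]-P[0];print('y yaw',np.degrees(np.arctan2(e[1],e[0])))
f,prof,P,a,r=flat(C,im,.0655,(.568,-.1));print(f);print(prof)
print('bar edge',onz(C,[(276,265),(335,265)],.0685))
E
```

```text
[[0.5128, -0.1998], [0.4577, 0.0259], [0.6955, 0.0863], [0.75, -0.1424]] [np.float64(0.2441), np.float64(0.2323), np.float64(0.2454), np.float64(0.2351)]
y yaw 103.71710698136393
[ 0.56535212 -0.0999981   0.05281925]
[(-180, np.float64(52.5)), (-170, np.float64(52.3)), (-160, np.float64(52.8)), (-150, np.float64(53.0)), (-140, np.float64(53.2)), (-130, np.float64(53.6)), (-120, np.float64(54.3)), (-110, np.float64(54.4)), (-100, np.float64(50.4)), (-90, np.float64(47.9)), (-80, np.float64(47.0)), (-70, np.float64(47.8)), (-60, np.float64(49.9)), (-50, np.float64(54.0)), (-40, np.float64(55.6)), (-30, np.float64(55.2)), (-20, np.float64(54.9)), (-10, np.float64(54.6)), (0, np.float64(53.8)), (10, np.float64(52.2)), (20, np.float64(51.0)), (30, np.float64(51.7)), (40, np.float64(53.2)), (50, np.float64(52.5)), (60, np.float64(50.4)), (70, np.float64(50.4)), (80, np.float64(52.0)), (90, np.float64(53.1)), (100, np.float64(52.8)), (110, np.float64(53.2)), (120, np.float64(53.2)), (130, np.float64(53.4)), (140, np.float64(53.3)), (150, np.float64(52.8)), (160, np.float64(52.7)), (170, np.float64(52.7))]
bar edge [[ 0.62639082 -0.11410103  0.0685    ]
 [ 0.61355252 -0.06045783  0.0685    ]]
```

Call:
apply_moves --pt "0.017 -0.019 0.03 0 0 0 1" --pt "0.017 -0.018 0.045 0 0 0 1" --pt "0 0 0.045 0 0 0 1" --pt "0 0 0.04 0 0 0 1" --pt "0 0 0.02 0 0 0 1" --pt "0 0 0.004 0 0 0 1" --pt "0 0 0 0 0 0 1" --pt "0 0 0 0 0 0 1"

```text
t: 3.2
tcp_pos: [0.5403, -0.1295, 0.0805]
tool_rot: [-0.118, 0.993, -0.001, 0.001]
force: [-0.1, 0.4, -0.9]
finger_gap: 0.004
gripper_force: 0.0
```

Call:
apply_moves --pt "0 0 0.0014 0 0 0 1" --pt "0 0 0.0014 0 0 0 1" --pt "0 0 0.0014 0 0 0 1" --pt "0 0 0.0014 0 0 0 1" --pt "0 0 0.0006 0 0 0 1" --pt "0 0 0.0006 0 0 0 1" --pt "0 0 0.0006 0 0 0 1" --pt "0 0 0 0 0 0 1"

```text
t: 4.2
tcp_pos: [0.5394, -0.1293, 0.0719]
tool_rot: [-0.118, 0.993, 0.0, -0.0]
force: [-0.7, 0.5, -0.1]
finger_gap: -0.001
gripper_force: 0.0
```

Call:
apply_moves --pt "0 0 0.0006 0 0 0 1" --pt "0 0 0.0006 0 0 0 1" --pt "0 0 0.0006 0 0 0 1" --pt "0 0 0 0 0 0 1"

```text
t: 4.7
tcp_pos: [0.5394, -0.1293, 0.0701]
tool_rot: [-0.118, 0.993, 0.0, -0.0]
force: [0.6, -0.8, 0.3]
finger_gap: 0.0
gripper_force: 0.0
```

Call:
apply_moves --pt "0 0 0.0006 0 0 0 1" --pt "0 0 0.0006 0 0 0 1" --pt "0 0 0 0 0 0 1"

```text
t: 5.08
tcp_pos: [0.5394, -0.1293, 0.0689]
tool_rot: [-0.118, 0.993, 0.0, -0.0]
force: [-0.4, -0.3, -0.1]
finger_gap: -0.003
gripper_force: 0.0
```

Call:
apply_moves --pt "0 0 0.0006 0 0 0 1" --pt "0 0 0.0004 0 0 0 1"

```text
t: 5.32
tcp_pos: [0.5394, -0.1293, 0.0679]
tool_rot: [-0.118, 0.993, -0.0, -0.0]
force: [-0.2, 0.4, 0.6]
finger_gap: -0.002
gripper_force: 0.0
```

Call:
apply_moves --pt "0 0 0.0006 0 0 0 1" --pt "0 0 0.0004 0 0 0 1"

```text
t: 5.58
tcp_pos: [0.5394, -0.1293, 0.0669]
tool_rot: [-0.118, 0.993, 0.0, -0.0]
force: [0.3, 0.4, -0.5]
finger_gap: -0.005
gripper_force: 0.0
```

Call:
apply_moves --pt "0 0 0.0005 0 0 0 1" --pt "0 0 0.0003 0 0 0 1"

```text
t: 5.82
tcp_pos: [0.5394, -0.1293, 0.0661]
tool_rot: [-0.118, 0.993, -0.0, 0.0]
force: [0.0, 0.3, -0.4]
finger_gap: 0.004
gripper_force: 0.0
```

Call:
apply_moves --pt "0 0 0.0005 0 0 0 1"

```text
t: 5.95
tcp_pos: [0.5394, -0.1293, 0.0657]
tool_rot: [-0.118, 0.993, -0.0, 0.0]
force: [-0.9, 0.8, 4.1]
finger_gap: 0.005
gripper_force: 2.0
```

Call:
apply_moves --pt "0 0 0.0003 0 0 0 1" --pt "0 0 0 0 0 0 1"

```text
t: 6.2
tcp_pos: [0.5395, -0.1294, 0.0657]
tool_rot: [-0.118, 0.993, -0.0, 0.0]
force: [-0.4, 0.2, 4.9]
finger_gap: -0.002
gripper_force: 2.2
```

Call:
apply_moves --pt "0 0 0.0005 0 0 0 1" --pt "0 0 0 0 0 0 1"

```text
t: 6.45
tcp_pos: [0.5395, -0.1294, 0.0657]
tool_rot: [-0.118, 0.993, -0.0, 0.0]
force: [-1.3, 1.1, 8.5]
finger_gap: 0.0
gripper_force: 4.0
```

Call:
apply_moves --pt "-0.0007 -0.001 0.0003 0 0 0 1" --pt "-0.0015 -0.002 0 0 0 0 1" --pt "-0.0016 -0.0019 0 0 0 0 1" --pt "-0.0017 -0.0018 0 0 0 0 1"

```text
t: 6.95
tcp_pos: [0.5454, -0.1338, 0.0656]
tool_rot: [-0.118, 0.993, 0.001, -0.001]
force: [-3.2, 1.3, 11.5]
finger_gap: -0.003
gripper_force: 5.8
```

Call:
apply_moves --pt "-0.0019 -0.0016 0 0 0 0 1" --pt "-0.002 -0.0015 0 0 0 0 1" --pt "-0.0021 -0.0014 0 0 0 0 1" --pt "-0.0022 -0.0013 0 0 0 0 1"

```text
t: 7.45
tcp_pos: [0.5548, -0.1379, 0.0656]
tool_rot: [-0.118, 0.993, 0.0, -0.001]
force: [-3.5, 1.8, 11.0]
finger_gap: 0.002
gripper_force: 5.7
```

```bash
python3 - <<'E'
from disc import *
s=sense();C=cam('wrist',s);im=snapshot('wrist');cv2.imwrite('pics/w2.png',im[:,:,::-1]);print(s['force'])
im2=snapshot('top');cv2.imwrite('pics/t2.png',im2[:,:,::-1])
E
```

```text
[-3.5356049   1.84222337 10.97496712]
```

View pics/w2.png

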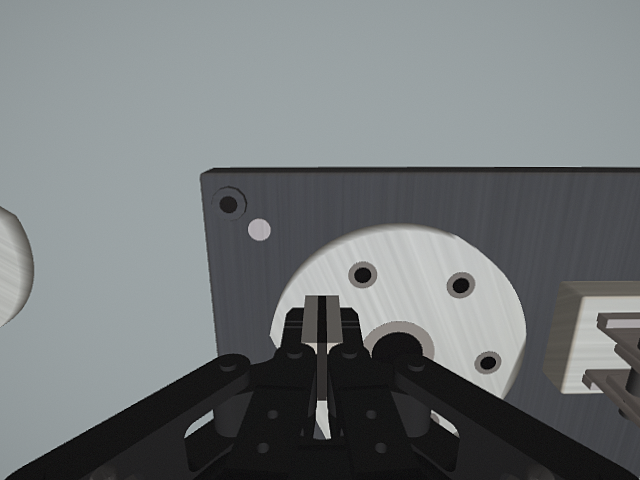

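The cover fills the view with its centre hole at (398,350) and bolt holes at (362,274), (460,285) and (488,362). The fingertip is at (322,300), on the cover. I'll compare hole angles.

```bash
python3 - <<'E'
from h import *
def an(C,c,hs,z=.0655):
    P=onz(C,[c]+hs,z)[:,:2]; d=P[1:]-P[0]
    print(P[0],np.linalg.norm(d,axis=1).round(4),np.degrees(np.arctan2(d[:,1],d[:,0])).round(1))
v=np.load('s1.npy');an(cam('wrist',dict(tcp_pos=v[:3],tool_rot=v[3:])),(304,206),[(302,160),(342,182),(343,226),(306,247),(267,228),(263,184)])
an(cam('wrist',sense()),(398,350),[(362,274),(460,285),(488,362)])
E
```

```text
[ 0.56601305 -0.10097983] [0.0408 0.0401 0.04   0.0389 0.0398 0.0411] [-164.9  136.1   75.6   15.4  -45.5 -105.5]
[ 0.56413809 -0.10176311] [0.039  0.0383 0.0402] [-141.1  156.2   94.7]
```

Call:
apply_moves --pt "-0.0022 -0.0011 0 0 0 0 1" --pt "-0.0023 -0.001 0 0 0 0 1" --pt "-0.0024 -0.0008 0 0 0 0 1" --pt "-0.0024 -0.0007 0 0 0 0 1" --pt "-0.0024 -0.0005 0 0 0 0 1" --pt "-0.0025 -0.0004 0 0 0 0 1" --pt "-0.0025 -0.0002 0 0 0 0 1" --pt "-0.0025 -0.0001 0 0 0 0 1"

```text
t: 8.55
tcp_pos: [0.5745, -0.1385, 0.0656]
tool_rot: [-0.118, 0.993, -0.0, -0.001]
force: [-4.2, 0.2, 10.6]
finger_gap: -0.003
gripper_force: 5.4
```

Call:
apply_moves --pt "-0.0025 0.0001 0 0 0 0 1" --pt "-0.0025 0.0003 0 0 0 0 1" --pt "-0.0025 0.0004 0 0 0 0 1" --pt "-0.0024 0.0006 0 0 0 0 1" --pt "-0.0024 0.0007 0 0 0 0 1" --pt "-0.0023 0.0009 0 0 0 0 1" --pt "-0.0023 0.001 0 0 0 0 1" --pt "-0.0022 0.0012 0 0 0 0 1"

```text
t: 9.55
tcp_pos: [0.5931, -0.1292, 0.0657]
tool_rot: [-0.118, 0.993, -0.0, 0.0]
force: [-2.1, -0.2, 7.9]
finger_gap: -0.002
gripper_force: 4.2
```

```bash
python3 - <<'E'
from h import *
s=sense();C=cam('wrist',s);im=snapshot('wrist');cv2.imwrite('pics/w3.png',im[:,:,::-1])
p=proj(C,[[.566,-.101,.0655]])[0];print(p)
g=cv2.cvtColor(im,cv2.COLOR_RGB2GRAY);_,L,st,ce=cv2.connectedComponentsWithStats((g<60).astype(np.uint8))
i=[k for k in range(1,len(st)) if 80<st[k][4]<1500];P=onz(C,ce[i],.0655)[:,:2]
d=P-[.566,-.101];r=np.hypot(*d.T)
for a,b,c in zip(ce[i],r,np.degrees(np.arctan2(d[:,1],d[:,0]))):
    if b<.05: print(a.round(),b.round(4),c.round(1))
E
```

```text
[405.34172789 270.36434649]
[383. 170.] 0.0411 -151.1
[485. 198.] 0.0406 149.9
[307. 244.] 0.0407 -92.2
[498. 292.] 0.0397 89.7
```

Call:
apply_moves --pt "-0.0021 0.0013 0.0003 0 0 0 1" --pt "-0.0021 0.0014 0 0 0 0 1" --pt "-0.002 0.0015 0 0 0 0 1" --pt "-0.0019 0.0017 0 0 0 0 1" --pt "0 0 0 0 0 0 1"

```text
t: 10.22
tcp_pos: [0.6002, -0.1212, 0.0657]
tool_rot: [-0.118, 0.993, -0.0, 0.001]
force: [-0.8, 1.1, 9.4]
finger_gap: 0.0
gripper_force: 4.6
```

```bash
cat > holes.py <<'E'
from h import *
import sys
s=sense();C=cam('wrist',s);im=snapshot('wrist');cv2.imwrite(f'pics/{sys.argv[1]}.png',im[:,:,::-1]);print(s['t'],s['force'],s['tcp_pos'])
g=cv2.cvtColor(im,cv2.COLOR_RGB2GRAY);_,L,st,ce=cv2.connectedComponentsWithStats((g<60).astype(np.uint8))
i=[k for k in range(1,len(st)) if 20<st[k][4]<1500];P=onz(C,ce[i],.0655)[:,:2]
d=P-[.566,-.101];r=np.hypot(*d.T)
for a,b,c in zip(ce[i],r,np.degrees(np.arctan2(d[:,1],d[:,0]))):
    if .035<b<.045: print(a.round(),b.round(4),c.round(1),'turned+60k',((c-15.4)%60).round(1),'want 29')
E
python3 holes.py w4
```

```text
10.225 [-0.80939562  1.11238328  9.36247146] [ 0.6002326  -0.12124779  0.06565989]
[340. 157.] 0.0412 -136.2 turned+60k 28.4 want 29
[450. 157.] 0.0407 165.0 turned+60k 29.6 want 29
[288. 248.] 0.0407 -77.3 turned+60k 27.3 want 29
[493. 248.] 0.0398 105.0 turned+60k 29.6 want 29
[434. 326.] 0.0393 43.8 turned+60k 28.4 want 29
```

Turned about 88.7°. Next I lift off and look.

Call:
apply_moves --pt "0 0 -0.002 0 0 0 1" --pt "0 0 -0.01 0 0 0 1" --pt "0 0 -0.04 0 0 0 1" --pt "0.015 0.01 -0.05 0 0 0 1" --pt "0.015 0.01 -0.045 0 0 0 1" --pt "0.01 0.01 -0.045 0 0 0 1" --pt "0 0 0 0 0 0 1" --pt "0 0 0 0 0 0 1"

```text
t: 11.28
tcp_pos: [0.553, -0.1014, 0.256]
tool_rot: [-0.118, 0.993, 0.0, -0.0]
force: [0.8, 0.3, 0.0]
finger_gap: 0.002
gripper_force: 0.0
```

```bash
python3 holes.py w5; python3 - <<'E'
from h import *
C=cam('wrist',sense())
print(proj(C,[[.566+.092*np.cos(np.radians(103.5)),-.101+.092*np.sin(np.radians(103.5)),.084],[.566,-.101,.0655]]))
E
```

```text
11.275 [0.8443743  0.26422917 0.02035255] [ 0.55302741 -0.10139873  0.2559511 ]
[294. 183.] 0.041 -136.1 turned+60k 28.5 want 29
[341. 183.] 0.0405 164.8 turned+60k 29.4 want 29
[273. 222.] 0.0406 -77.2 turned+60k 27.4 want 29
[363. 222.] 0.0396 104.8 turned+60k 29.4 want 29
[296. 258.] 0.0396 -17.3 turned+60k 27.3 want 29
[340. 258.] 0.0394 43.7 turned+60k 28.3 want 29
[[426.35924002 229.49302105]
 [317.87748379 223.48152684]]
```

View pics/w5.png

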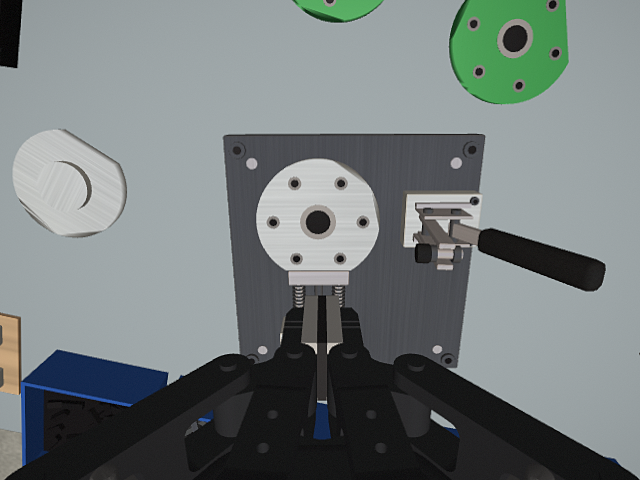

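Wrist view: the bar at (305,277) lies flush against the cover's flat. The hole pairs at (294,183)/(341,183) and (273,222)/(363,222) are level with the plate edge, so the cover is aligned. The clamp handle runs from (480,238) to (600,275). I go to the cover side of the handle.

Call:
apply_moves --pt "-0.0043 0.039 0 0 0 0 1" --pt "-0.0043 0.039 0 0 0 0 1" --pt "-0.0042 0.039 0 0 0 0 1" --pt "0 0 0.03 0 0 0 1" --pt "0 0 0.035 0 0 0 1" --pt "0 0 0.013 0 0 0 1" --pt "0 0 0 0 0 0 1" --pt "0 0 0 0 0 0 1"

```text
t: 12.32
tcp_pos: [0.5393, 0.0149, 0.1788]
tool_rot: [-0.118, 0.993, -0.0, 0.001]
force: [0.7, 0.4, -0.2]
finger_gap: 0.002
gripper_force: 0.0
```

```bash
python3 - <<'E'
from h import *
s=sense();C=cam('wrist',s);im=snapshot('wrist');cv2.imwrite('pics/w6.png',im[:,:,::-1])
w=lambda u,v,z:[.566+.9724*u-.2334*v,-.101+.2334*u+.9724*v,z]
print(s['tcp_pos'],proj(C,[w(0,.114,.0877),w(0,.157,.172),w(0,.167,.192)]).round())
E
```

```text
[0.53933308 0.01492161 0.17883841] [[313. 243.]
 [409. 305.]
 [446. 329.]]
```

View pics/w6.png

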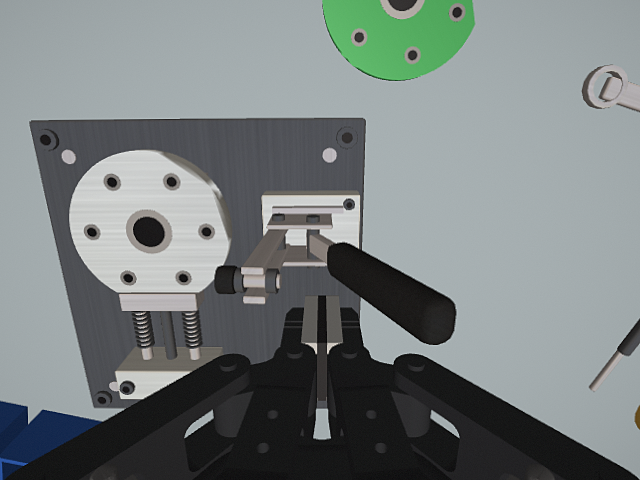

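The wrist view has the handle's end at about (440,325), against a predicted (446,329). The fingertip at (322,300) is on the same row as the grip, so the push can start.

Call:
apply_moves --pt "0 0.01 0.001 0 0 0 1" --pt "0 0.007 0.001 0 0 0 1" --pt "0 0.006 0.001 0 0 0 1" --pt "0 0.006 0.003 0 0 0 1" --pt "0 0.006 0.003 0 0 0 1"

```text
t: 13.0
tcp_pos: [0.5303, 0.0495, 0.1693]
tool_rot: [-0.118, 0.993, -0.0, 0.0]
force: [-0.6, -3.1, 1.3]
finger_gap: -0.001
gripper_force: 1.4
```

Call:
apply_moves --pt "0 0.0046 0.003 0 0 0 1" --pt "0 0.0045 0.003 0 0 0 1" --pt "0 0.0045 0.0035 0 0 0 1"

```text
t: 13.38
tcp_pos: [0.5271, 0.0628, 0.1595]
tool_rot: [-0.118, 0.993, -0.0, 0.0]
force: [-0.7, -0.9, 2.2]
finger_gap: -0.0
gripper_force: 1.5
```

Contact made and the handle is swinging. I continue along the arc.

Call:
apply_moves --pt "0 0.004 0.004 0 0 0 1" --pt "0 0.004 0.004 0 0 0 1" --pt "0 0.0037 0.004 0 0 0 1" --pt "0 0.0035 0.0045 0 0 0 1" --pt "0 0.003 0.0046 0 0 0 1" --pt "0 0.003 0.0046 0 0 0 1"

```text
t: 14.12
tcp_pos: [0.5221, 0.0834, 0.1337]
tool_rot: [-0.118, 0.993, 0.0, -0.0]
force: [-0.1, -0.5, 2.3]
finger_gap: 0.001
gripper_force: 1.4
```

Call:
apply_moves --pt "0 0.0025 0.005 0 0 0 1" --pt "0 0.0025 0.005 0 0 0 1" --pt "0 0.002 0.005 0 0 0 1" --pt "0 0.001 0.005 0 0 0 1" --pt "0 0.001 0.005 0 0 0 1"

```text
t: 14.75
tcp_pos: [0.5199, 0.0922, 0.1087]
tool_rot: [-0.118, 0.993, 0.0, -0.0]
force: [-0.7, 2.2, 3.1]
finger_gap: 0.0
gripper_force: 1.4
```

Call:
apply_moves --pt "0 0.0005 0.004 0 0 0 1" --pt "0 0 0.004 0 0 0 1" --pt "0 0 0.003 0 0 0 1" --pt "0 0 0.0015 0 0 0 1" --pt "0 0 0 0 0 0 1"

```text
t: 15.38
tcp_pos: [0.5199, 0.0923, 0.0965]
tool_rot: [-0.118, 0.993, -0.0, -0.0]
force: [-0.6, 2.0, 2.3]
finger_gap: -0.002
gripper_force: 1.2
```

Call:
apply_moves --pt "0 0 0.001 0 0 0 1" --pt "0 0 0.001 0 0 0 1" --pt "0 0 0 0 0 0 1"

```text
t: 15.75
tcp_pos: [0.5199, 0.0924, 0.096]
tool_rot: [-0.118, 0.993, -0.0, 0.0]
force: [-2.9, 2.2, 14.7]
finger_gap: -0.001
gripper_force: 6.9
```

Call:
apply_moves --pt "0 0 0.001 0 0 0 1" --pt "0 0 0 0 0 0 1"

```text
t: 16.0
tcp_pos: [0.5199, 0.0924, 0.0958]
tool_rot: [-0.118, 0.993, -0.0, 0.0]
force: [-5.3, 0.9, 18.6]
finger_gap: 0.0
gripper_force: 9.7
```

Call:
apply_moves --pt "0 0 -0.004 0 0 0 1" --pt "0 0 -0.03 0 0 0 1" --pt "0 0 -0.05 0 0 0 1" --pt "0.01 -0.04 -0.05 0 0 0 1" --pt "0.01 -0.05 -0.02 0 0 0 1" --pt "0 0 0 0 0 0 1" --pt "0 0 0 0 0 0 1"

```text
t: 16.88
tcp_pos: [0.5208, 0.0015, 0.245]
tool_rot: [-0.117, 0.993, 0.0, -0.001]
force: [-0.8, 0.1, 0.3]
finger_gap: 0.005
gripper_force: 0.0
```

```bash
python3 holes.py w7; python3 - <<'E'
from h import *
s=sense();C=cam('wrist',s)
w=lambda u,v,z:[.566+.9724*u-.2334*v,-.101+.2334*u+.9724*v,z]
print(proj(C,[w(0,.114+.117,.0877),w(0,.028,.0657),w(.046,0,.0687)]).round())
E
```

```text
16.875 [-0.83477503  0.09347525  0.26633343] [0.52083912 0.00152587 0.24498165]
[166. 194.] 0.0409 -135.6 turned+60k 29.0 want 29
[213. 194.] 0.0403 165.2 turned+60k 29.8 want 29
[148. 234.] 0.041 -77.0 turned+60k 27.6 want 29
[176. 271.] 0.04 -17.6 turned+60k 27.0 want 29
[220. 270.] 0.0392 43.4 turned+60k 28.0 want 29
[[468. 243.]
 [226. 235.]
 [198. 284.]]
```

View pics/w7.png

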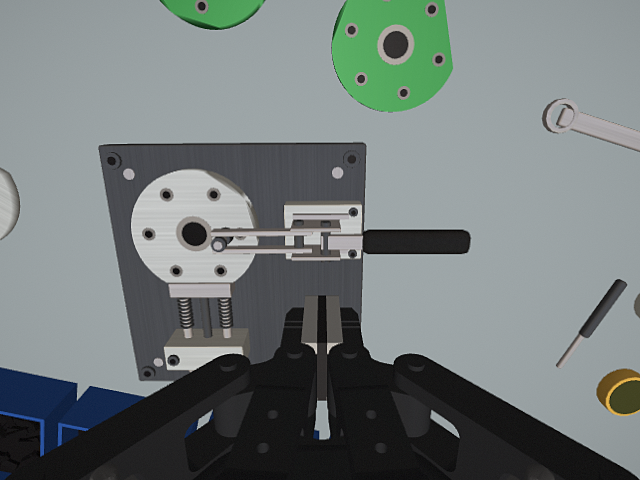

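The handle is level, its end at (469,241) against a predicted (468,243). The foot is on the cover at (222,242), the flat is flush with the bar at (200,288), and the fingers are clear.

```bash
python3 -c "
from station import *
print(sign_off())"
```

```text
the job is handed in; nothing more can be done
None
```

The job is handed in: the cover is turned about 89° so its flat lies flush on the alignment bar, and the clamp handle is fully down with its foot on the cover. This is judged from the last wrist picture and the force readings; the sign-off returned no verdict.

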